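# Set the shoe gap of a peristaltic pump with its knurled wheel and lock it

### The job

The peristaltic pump on the worktop is being set up for a new size of tubing. With a fingertip on top of the knurled hand wheel, roll it until the curved shoe has closed up to the rollers so far that its pointer stands at the long gauge mark; only then push the ball-ended clamp lever across to its stop to lock that setting. Move the shoe by the wheel alone, pinch or lift nothing, and leave the other things on the worktop where they stand.

Things in the scene. Friction and masses are not known exactly. Their poses are not given: they have to be found in the camera images.
- pump: Flat-bed peristaltic pump, 174 x 240 mm, fixed to the worktop; sloping console in front, deck 84 mm above the worktop with rotor and rollers (left, 127 mm high), shoe (middle), knurled wheel (right), scale (front) and clamp lever (behind the shoe). Origin: on the worktop, 98 mm behind its front edge, midway. Axes: x from its front to its back, y to its left, z up; it may stand turned a little.
- wheel_centre (a point): Fixed point on the axis at the middle of the knurled steel wheel, 100 mm above the worktop. The wheel is 48 mm in diameter, 16 mm wide, upright, its axis along pump y; its top is 124 mm above the worktop and free from above. Bearing blocks, 110 mm high and 24 mm wide in x, stand 5 mm from both its faces; before and behind it is open deck for 50 mm. Axes as the pump's.
- wheel (a joint): Angle of the knurled wheel in rad, 0 to 7.8. It grows when the top of the wheel is rolled away from the robot (pump +x), which closes the shoe: 3 mm of shoe travel per rad. It turns with little friction (about 1 N at the rim until the lever clamps it), both ways, and stays where it is left. It may stand anywhere between 0 and 2.7 at the start.
- shoe (a joint): Travel of the shoe in m, 0 (wide open) to 0.0235. The shoe is an aluminium slide block, its top 116 mm above the worktop, with a curved white track that closes on the roller rotor, moving to the pump's left (+y). The pointer stands at the long gauge mark at 0.018. It is driven by the wheel's screw.
- pointer_tip (a point): Tip of the flat steel pointer (8 mm wide, pointed) that sticks out of the front of the shoe's slide block over the scale, 87 mm above the worktop; moves with the shoe along pump y.
- gauge_mark (a point): End, next to the pointer's path, of the long gauge mark on the scale plate in front of the shoe: the one black line 13 mm long, among 6 mm long ones spaced 6 mm apart; all 1.5 mm wide, running along pump x. The pointer stands at the mark when the tip meets this point, to 2 mm in pump y. Axes as the pump's.
- lever_pivot (a point): Fixed point on the pump, on the upright axis of the clamp lever, behind the shoe's slide block, 103 mm above the worktop. Axes as the pump's.
- lever_knob (a point): Centre of the black ball (19 mm in diameter) on the end of the clamp lever, 122 mm above the worktop and 48 mm from the pivot axis. The arm below it is 7 mm thick and falls towards the pivot; the deck under it is 84 mm above the worktop and ends 33 mm behind the pivot.
- lever (a joint): Angle of the clamp lever in rad, counter-clockwise from above. 0: open, the arm points to the back right, 55 degrees to the right of pump +x; it starts here. 1.4: at its stop, locked, the arm points to the back, 25 degrees left of pump +x. It takes about 3 N at the ball, some 5 N over the second half, where it clamps the shoe. It stays where it is left.
- bottle: Reagent bottle with a screw cap, 68 mm in diameter, 150 mm high, loose, left of the pump; origin under its centre. A bystander.
- vial: Small vial with a rounded cap, 40 mm in diameter, 58 mm high, loose, right of the pump; origin under its centre. A bystander.
- dish: Petri dish with lid, 68 mm in diameter, 15 mm high, loose, right of the pump towards the back; origin under its centre. A bystander.
- screwdriver: Small screwdriver, 125 mm long, lying loose left of the pump towards the back; origin under its middle. A bystander.

How it is judged:
On the way, in this order (a step that is already met when the one before it is completed fails the run):
1. the pointer stands at the long gauge mark (within 2 mm) with the clamp lever still open (y of pointer_tip in the frame of gauge_mark between -0.002 and 0.002 m and value of joint lever below 0.3 rad), for 0.3 s.
2. the clamp lever is across at its stop, the pointer still at the mark (y of pointer_tip in the frame of gauge_mark between -0.002 and 0.002 m and value of joint lever above 1.25 rad), for 0.2 s.
At the end, for the whole second after the job is handed in: The pointer stands within 2 mm of the long gauge mark, the wheel is at rest and the clamp lever is at its stop (joint above 1.25 of 1.4 rad) (all of step 2 and velocity of joint wheel between -0.1 and 0.1 rad/s); the robot touches nothing.
It fails at once if the shoe is pushed directly instead of by the wheel (contact force between the arm and shoe above 2 N).
It fails at once if the shoe is pushed directly instead of by the wheel (contact force between the fingers and shoe above 2 N).
It fails at once if the wheel is pinched between the fingers (contact force between the fingers and wheel above 0.5 N and horizontal distance between the grasp point and wheel_centre below 0.02 m and z of the grasp point in the frame of wheel_centre below 0.035 m).
It fails at once if the lever's ball is pinched between the fingers (contact force between the fingers and lever above 0.5 N and distance between the grasp point and lever_knob below 0.012 m).
It fails at once if a bystander is lifted or shifted by more than 20 mm (distance of any of bottle, vial, dish, screwdriver from where it was at the start of the episode above 0.02 m).
It also fails if it takes over 58 s, if anything falls off the work surface, if the arm or the gripper's body presses on something with over 40 N, if the wrist force passes 120 N, or if a joint passes its speed limit or range.

### The arm

A 6-joint arm with a two-finger parallel gripper is mounted at the origin on a cart in front of the work surface, level with it; the furniture and walls round the work are solid. World frame = base frame: x ahead of the robot, y to its left, z up, the work surface at z = 0. Lengths are in m, angles in rad, forces in N, time in s.
With the tool pointing down it reaches from about 0.35 to 0.775 m from the base axis. Payload 5.5 kg.
Tool frame: the origin (TCP) lies between the finger pads; the fingertips stand 19 mm ahead of it and the grasp point (between the pads) is the TCP; z points along the fingers, y is the line along which they close (so a half turn about z gives the same grasp; the last joint's range is limited). The gripper opens to 85 mm and grips with 20 to 120 N. Pads are 22 mm wide; open, the fingers measure 114 mm over their backs; the gripper's body (76 mm by 85 mm) begins 54 mm behind the grasp point. The pads swing forward as they close: fully open they stand 13 mm farther back than shut.
Start: joints at [-1.412, 0.313, 0.046, 1.304, 0, 1.431], TCP at [0.169, -0.55, 0.211] pointing down, gripper open.
Joint ranges: [-2.76, 2.76], [-0.86, 1.69], [-1.03, 1.26], [-2.2, 2.34], [-1.47, 1.5], [-3.14, 3.14]. Speed limits (rad/s): [2.57, 2.57, 3.14, 3.14, 3.14, 3.14].

### API

Orientations are given as a unit quaternion [w, x, y, z].
In Python, from workcell import env gives the robot as it stands.
- The arm moves only by the tool carry_out, never from a script. Its argument "increments" is a list that holds one entry, the list of rows, each a list of 6 numbers: the shift along the tool's x, y, z each as a share of 50 cm, from -1 to 1, then the turn, a rotation vector about the tool's x, y, z each as a share of 2 pi rad, from -1 to 1. In form: [[[x, y, z, ax, ay, az], ...]]. A call has 1 to 5 rows; each row is the pose to reach, as a shift and turn from the pose commanded when the call began, along the tool's axes at that moment, turning the shorter way round; what a row does not reach only later rows make up. A row lasts 1/8 s, in which the tool goes at most 62.5 mm and 10.7 degrees, less where a joint would pass 70% of its speed; a pose out of reach is approached as far as the arm can. A call with a number of a shift or a turn outside -1 to 1 is refused whole. A call with a gripper value outside its range is refused whole. "jaw" is the closure, from 0 (fully open) to 1 (shut), set as the call begins (left out, the last holds). The fingers move at their own pace and stop on an object; "squeeze" is the grip in N (left out, the last holds). Time passes only in rows, so rows that repeat a pose let the fingers close. It gives the time, the measured TCP pose, the force, the opening and the grip force at its end, in the units of the state.
- env.get_state(): the state, without advancing time (a new reading comes with each control period).
- env.read_camera(name): name is "side" or "top" or "wrist"; returns a dict with "frame" (480x640x3 uint8, blue, green, red), "z_map" (480x640 float32, m along the optical axis (not along the pixel's ray), 0 where there is no reading), "intrinsics" (3x3 intrinsics, pixels), "R" (3x3) and "t" (3): a world point X has camera coordinates R X + t; the wrist camera has in their place "T_tool_cam" (4x4, takes a point from camera to tool coordinates, whose origin is the TCP and whose axes are the flange's). Camera axes: x right, y down, z forward; pixel columns grow to the right and rows downward; lengths in m; the calibration is good to about 2 mm. A picture is of the moment at which its call begins: read the wrist's pose just before it.
- env.hand_in(): hands the job in; it is judged then, once.
Trained networks look in the newest picture that a camera, given by its name, has taken for a name from the list of things; names that differ only in an ending like _2 or _b are one class to them, and where a whole thing is asked for, a point or a joint stands for the part that bears it (a point fixed in the world has none). Each returns a list of dicts, best first, with "score" (0 to 1); they miss things now and then, are a little off and sometimes report something else, mostly with a low value. They report only what shows in the picture. A call takes as long as a camera call.
- env.find_in(camera, name): "position" ([x, y, z] in m, in world coordinates, good to about 4 mm: the middle of the surface that is visible of it).
The state is a dict: "clock": time; "joint_pos": joint angles; "qvel": joint speeds; "tau": joint torques, N m; "tcp_pos": TCP position; "orientation": TCP orientation; "wrist_force": force on the tool from outside, world axes, zero at the start; "ft_torque": the same for the moment, N m; "finger_gap": finger opening in m; "grip_force": force on a finger pad.
Only numpy, scipy, OpenCV 4.12 (cv2) and the standard library are available. Lean on these libraries where they do the work, as an engineer would, in place of code of your own. Each camera call takes 0.05 s, during which the arm holds its last target. There are 200 camera calls.

## Working session

There is one attempt and no reset: what is moved stays moved. The work goes in short steps, Python scripts to look and compute and a tool call to move; the robot and the scene stay as the last step left them, time stands still between calls to the robot, and variables do not carry over. Pictures are saved under pics/ and viewed, at most 10 in all, crops included, and the job is handed in when it is done.

Besides the shell and the picture viewer there is one more tool, called as name(argument=value, ...) on one line, values as JSON. carry_out: Moves the arm, as the interface text tells. Its arguments: {"type":"object","properties":{"increments":{"type":"array","items":{"type":"array","items":{"type":"array","items":{"type":"number","minimum":-1,"maximum":1}}}},"jaw":{"type":"number"},"squeeze":{"type":"number"}},"required":["increments"]}

```bash
mkdir -p pics; ls
cat > h.py <<'E'
import numpy as np, cv2
from scipy.spatial.transform import Rotation as Ro
from workcell import env
def px2w(c,u,v,z=None,d=None):
    K=c["intrinsics"];R=np.array(c["R"]);t=np.array(c["t"])
    r=R.T@np.linalg.inv(K)@np.array([u,v,1.]);o=-R.T@t
    s=(z-o[2])/r[2] if z is not None else d
    return o+s*r
def w2px(c,X):
    p=c["intrinsics"]@(np.array(c["R"])@np.array(X)+np.array(c["t"]));return p[:2]/p[2]
E
python3 - <<'E'
from h import *
s=env.get_state();print(s)
for n in("top","side"):
    c=env.read_camera(n);cv2.imwrite(f"pics/{n}0.png",c["frame"])
    print(n,-np.array(c["R"]).T@c["t"],c["intrinsics"][0,0])
    for k in["pump","wheel_centre","wheel","shoe","pointer_tip","gauge_mark","lever_pivot","lever_knob","lever","bottle","vial","dish","screwdriver"]:
        try:print(k,[(np.round(f["position"],4).tolist(),round(f["score"],2)) for f in env.find_in(n,k)[:2]])
        except Exception as e:print(k,e)
E
```

```text
pics
{'clock': 0.0, 'joint_pos': array([-1.41159341e+00,  3.13997376e-01,  4.49558726e-02,  1.30363508e+00,
        3.99525498e-05,  1.43117441e+00]), 'qvel': array([ 0.00149165, -0.00103131,  0.00098516, -0.00051398,  0.00167717,
        0.00100041]), 'tau': array([ 1.26675921e-03, -4.80626822e+01,  2.98532850e+01,  1.93523598e-02,
       -6.89073750e-05, -2.53876173e-07]), 'tcp_pos': array([ 0.16917766, -0.54894797,  0.20980121]), 'orientation': array([-9.40279482e-04,  9.88858280e-01,  1.48857036e-01,  1.07711209e-05]), 'wrist_force': array([ 0.32109008, -0.47311168,  0.19799795]), 'ft_torque': array([-0.00994033, -0.05546018,  0.0002689 ]), 'grip_force': 0.0, 'finger_gap': 0.0853283570679314}
top [0.44730832 0.06656707 1.39307756] 611.8832823627537
pump [([0.4985, 0.0884, 0.0874], 0.85)]
wheel_centre [([0.5006, 0.0873, 0.0852], 0.95)]
wheel [([0.513, 0.0167, 0.1114], 0.65), ([0.5007, 0.2924, 0.1142], 0.25)]
shoe [([0.5126, 0.0826, 0.1179], 0.85), ([0.5656, 0.053, 0.115], 0.22)]
pointer_tip [([0.5078, 0.0821, 0.1193], 0.71)]
gauge_mark [([0.5049, 0.0852, 0.0829], 0.79)]
lever_pivo
[... 309 characters left out ...]
([0.5102, 0.079, 0.1131], 0.22)]
screwdriver [([0.6474, 0.297, 0.0189], 0.61)]
side [0.55770224 0.81434179 0.49631168] 461.0508124966931
pump [([0.5189, 0.165, 0.0834], 0.62)]
wheel_centre [([0.5181, 0.1653, 0.0873], 0.79), ([0.5091, 0.0205, 0.1121], 0.54)]
wheel [([0.5065, 0.0192, 0.1117], 0.85)]
shoe [([0.5134, 0.0944, 0.1143], 0.62)]
pointer_tip [([0.5135, 0.0988, 0.1164], 0.65)]
gauge_mark [([0.5197, 0.1621, 0.0824], 0.93)]
lever_pivot [([0.5223, 0.1678, 0.082], 0.63)]
lever_knob [([0.568, 0.0441, 0.1185], 0.54)]
lever []
bottle [([0.5066, 0.3254, 0.089], 0.76), ([0.5214, 0.1668, 0.0869], 0.56)]
vial []
dish [([0.5052, 0.3262, 0.0885], 0.29)]
screwdriver [([0.6393, 0.312, 0.0145], 0.55)]
```

Run:
```python
from h import *
c=env.read_camera("top")
np.savez("pics/top.npz",**{k:np.array(c[k]) for k in("frame","z_map","intrinsics","R","t")})
u,v=w2px(c,[.5,.085,.09]);print(u,v)
u,v=int(u),int(v);x0,y0=u-80,v-70
cr=c["frame"][y0:y0+140,x0:x0+160];print(x0,y0)
cv2.imwrite("pics/crop0.png",cv2.resize(cr,None,fx=5,fy=5,interpolation=cv2.INTER_CUBIC)[:600])
```

```text
298.87294800670134 262.7655590077311
218 192
```

View pics/top0.png

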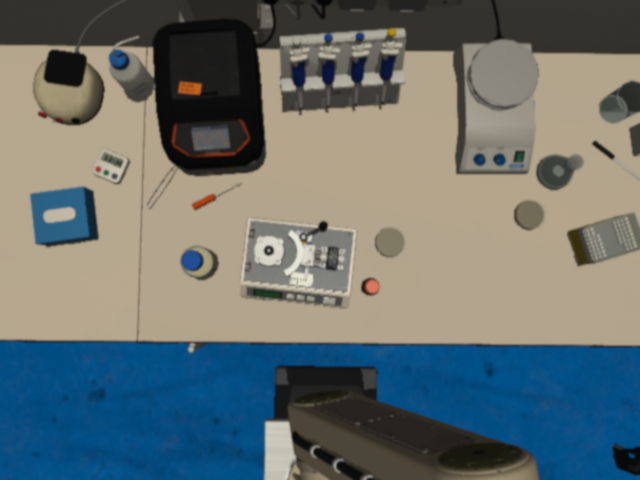

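View pics/crop0.png

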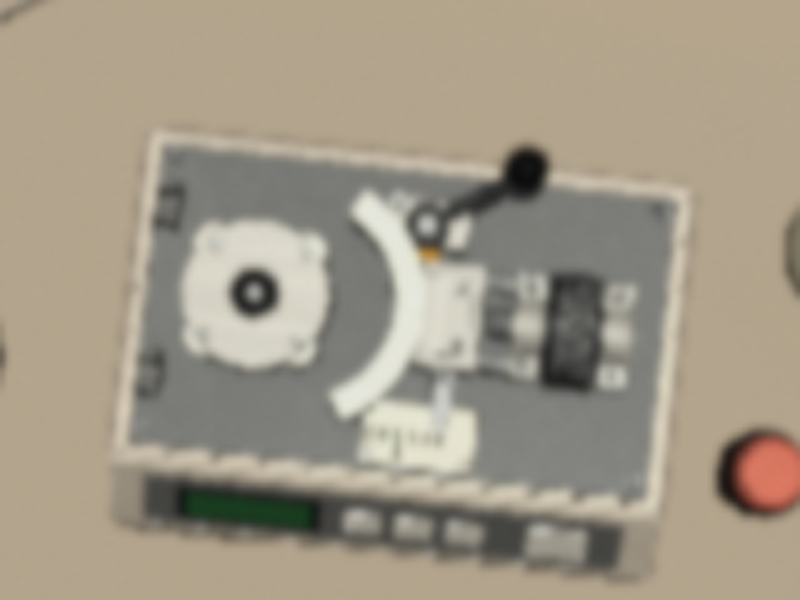

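The top view shows the pump turned a few degrees, with its right end nearer the robot. In the crop the wheel is at about (572,330), the ball at (525,172), the pivot at (428,222), the pointer tip at (440,430) and the long mark at (398,445).

Run:
```python
from h import *
c=dict(np.load("pics/top.npz"))
f=lambda u,v,z:px2w(c,218+u/5-.4,192+v/5-.4,z)
P={k:f(*p) for k,p in dict(wheel=(572,330,.124),knob=(525,172,.122),pivot=(428,222,.11),ptr=(440,430,.087),mark=(398,432,.087),bl=(155,130,.084),br=(690,187,.084),fl=(118,450,.084)).items()}
for k,p in P.items():print(k,p.round(4))
d=P["bl"]-P["br"];print("yaw",np.degrees(np.arctan2(-d[0],d[1])),np.linalg.norm(d))
w=env.read_camera("wrist");print(w["T_tool_cam"],w["intrinsics"])
```

```text
wheel [0.5101 0.0159 0.124 ]
knob [0.576  0.0359 0.122 ]
pivot [0.5556 0.0763 0.11  ]
ptr [0.4687 0.0703 0.087 ]
mark [0.4676 0.0882 0.087 ]
bl [0.5962 0.1943 0.084 ]
br [ 0.5742 -0.036   0.084 ]
fl [0.4588 0.2075 0.084 ]
yaw -5.465543698148847 0.23133172831218213
[[-7.85257737e-04 -9.52272890e-01 -3.05246991e-01  7.87801418e-02]
 [ 9.99999465e-01 -5.42194834e-04 -8.81056595e-04  2.79117768e-04]
 [ 6.73502968e-04 -3.05247519e-01  9.52272807e-01 -1.62925785e-01]
 [ 0.00000000e+00  0.00000000e+00  0.00000000e+00  1.00000000e+00]] [[367.87421379   0.         323.00682371]
 [  0.         367.87421379 244.24910179]
 [  0.           0.           1.        ]]
```

carry_out(increments=[[[0.947, -0.962, -0.04, 0, 0, -0.437], [0.947, -0.962, -0.04, 0, 0, -0.437], [0.947, -0.962, -0.04, 0, 0, -0.437], [0.947, -0.962, -0.04, 0, 0, -0.437], [0.947, -0.962, -0.04, 0, 0, -0.437]]], jaw=1, squeeze=20)

```text
clock: 2.12
tcp_pos: [0.3138, -0.2707, 0.2203]
orientation: [0.001, 0.813, 0.582, 0.0]
wrist_force: [1.4, -0.3, 0.5]
finger_gap: -0.0005
grip_force: 0.0
```

```bash
cat > go.py <<'E'
# usage: go.py x y z yawdeg -> row (shares) from the measured pose
import sys
from h import *
def row(x,y,z,yaw):
    s=env.get_state();q=s["orientation"];R=Ro.from_quat([q[1],q[2],q[3],q[0]])
    T=Ro.from_euler("z",yaw,degrees=True)*Ro.from_euler("x",180,degrees=True)
    d=R.inv().apply(np.array([x,y,z])-s["tcp_pos"])/.5
    r=(R.inv()*T).as_rotvec()/(2*np.pi)
    return np.r_[d,r].round(4).tolist()
if __name__=="__main__":
    s=env.get_state();print(s["clock"],s["tcp_pos"].round(4),s["wrist_force"].round(1),s["finger_gap"])
    print(row(*map(float,sys.argv[1:])))
E
python3 go.py .48 .05 .22 174.5
```

```text
2.125 [ 0.3138 -0.2707  0.2203] [ 1.4 -0.3  0.5] -0.0005029474828042201
[0.7144, 0.1074, 0.0003, 0.0001, 0.0002, -0.2871]
```

carry_out(increments=[[[0.714, 0.107, 0, 0, 0, -0.287], [0.714, 0.107, 0, 0, 0, -0.287], [0.714, 0.107, 0, 0, 0, -0.287], [0.714, 0.107, 0, 0, 0, -0.287], [0.714, 0.107, 0, 0, 0, -0.287]]])

```text
clock: 2.75
tcp_pos: [0.4592, 0.0064, 0.2204]
orientation: [0.001, 0.462, 0.887, 0.0]
wrist_force: [1.1, -1.6, 0.5]
finger_gap: -0.0001
grip_force: 0.0
```

```bash
python3 go.py .48 .05 .22 174.5
```

```text
2.75 [0.4592 0.0064 0.2204] [ 1.1 -1.6  0.5] -0.00012639334563602678
[0.0477, 0.084, 0.0007, 0.0, 0.0002, -0.1377]
```

carry_out(increments=[[[0.048, 0.084, 0, 0, 0, -0.138], [0.048, 0.084, 0, 0, 0, -0.138], [0.048, 0.084, 0, 0, 0, -0.138], [0.048, 0.084, 0, 0, 0, -0.138], [0.048, 0.084, 0, 0, 0, -0.138]]])

```text
clock: 3.38
tcp_pos: [0.4794, 0.0481, 0.22]
orientation: [0.0, 0.048, 0.999, -0.0]
wrist_force: [0.1, 0.0, -0.2]
finger_gap: 0.0
grip_force: 0.0
```

```bash
cat > wr.py <<'E'
from h import *
def wrist():
    s=env.get_state();c=env.read_camera("wrist")
    q=s["orientation"];T=np.eye(4);T[:3,:3]=Ro.from_quat([q[1],q[2],q[3],q[0]]).as_matrix();T[:3,3]=s["tcp_pos"]
    W=np.linalg.inv(T@c["T_tool_cam"]);c["R"]=W[:3,:3];c["t"]=W[:3,3]
    return s,c
def save(n,c):
    cv2.imwrite(f"pics/{n}.png",c["frame"]);np.savez(f"pics/{n}.npz",**{k:np.array(c[k]) for k in("frame","z_map","intrinsics","R","t")})
E
python3 - <<'E'
from wr import *
s,c=wrist();save("w1",c);print(s["tcp_pos"],s["joint_pos"])
for k in["wheel","wheel_centre","pointer_tip","gauge_mark","lever_knob","lever_pivot"]:
    print(k,[(np.round(f["position"],4).tolist(),round(f["score"],2),w2px(c,f["position"]).round(0)) for f in env.find_in("wrist",k)[:2]])
E
```

```text
[0.4793562  0.04811551 0.2199559 ] [-6.67296674e-02  1.29776476e-01 -1.65773068e-01  1.27515734e+00
 -8.73632664e-05  2.92621753e-02]
wheel [([0.505, 0.0208, 0.1167], 0.79, array([291., 269.]))]
wheel_centre [([0.4851, 0.0905, 0.0821], 0.78, array([374., 225.]))]
pointer_tip [([0.5055, 0.0879, 0.1186], 0.98, array([378., 263.]))]
gauge_mark [([0.484, 0.095, 0.0851], 0.73, array([379., 224.]))]
lever_knob [([0.5533, 0.0811, 0.1136], 0.93, array([372., 316.]))]
lever_pivot [([0.4808, 0.0954, 0.0872], 0.84, array([380., 221.]))]
```

View pics/w1.png

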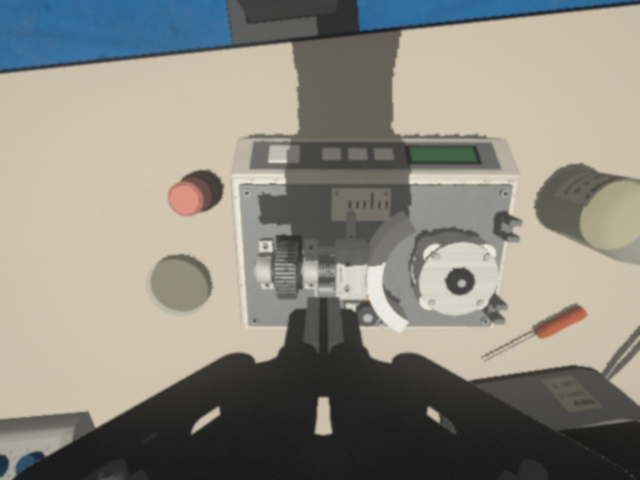

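The wrist view shows the fingers at the bottom, the wheel at about (287,267), the scale plate at about (362,204) with the long mark near x≈372, and the pointer near (351,215). I'll zoom in.

Run:
```python
import cv2
f=cv2.imread("pics/w1.png")[175:310,240:420]
f=cv2.convertScaleAbs(f,alpha=1.3)
cv2.imwrite("pics/w1c.png",cv2.resize(f,None,fx=4.4,fy=4.4,interpolation=cv2.INTER_CUBIC))
```

```text
(no output)
```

View pics/w1c.png

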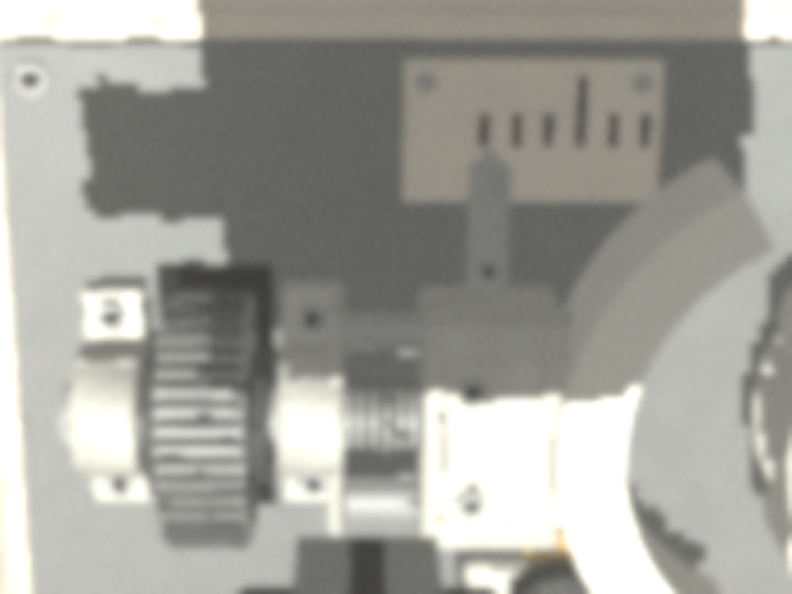

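Marks stand at crop x = 484, 516, 548, **581 (long)**, 613 and 646, so 32 px is 6 mm. The pointer tip is at (489,152), about 17 mm short. The wheel's top face is centred at about (200,405).

```bash
python3 - <<'E'
from h import *
c=dict(np.load("pics/w1.npz"))
f=lambda u,v,z:px2w(c,240+u/4.4-.4,175+v/4.4-.4,z).round(4)
for n,a in dict(wheelblocks=(200,395,.11),wheeltop=(200,400,.124),wl=(152,400,.124),wr=(248,400,.124),ptr=(489,152,.087),mark=(581,145,.086),pivot=(560,585,.11),e1=(30,80,.084)).items():print(n,f(*a))
a=px2w(c,233,178,.084);b=px2w(c,518,180,.084);print(a,b,np.degrees(np.arctan2(-(b-a)[0],(b-a)[1])))
zm=c["z_map"];
for (u,v) in((285,262),(285,265),(285,268),(285,272),(285,258),(310,262)):
  d=zm[v,u];print(u,v,px2w(c,u,v,d=d).round(4))
E
python3 go.py .495 .018 .16 174.5
```

```text
wheelblocks [0.503  0.0157 0.11  ]
wheeltop [0.4987 0.0176 0.124 ]
wl [0.4979 0.0094 0.124 ]
wr [0.4995 0.0258 0.124 ]
ptr [0.4687 0.0721 0.087 ]
mark [0.4692 0.0893 0.086 ]
pivot [0.5473 0.0779 0.11  ]
e1 [ 0.4475 -0.0115  0.084 ]
[ 0.43463935 -0.02038615  0.084     ] [0.458498   0.20856814 0.084     ] -5.949150201771429
285 262 [0.4975 0.0173 0.1195]
285 265 [0.4995 0.0171 0.1208]
285 268 [0.5025 0.0166 0.1192]
285 272 [0.5045 0.0166 0.1225]
285 258 [0.4952 0.0173 0.1171]
310 262 [0.5043 0.0353 0.1063]
3.725 [0.4794 0.0479 0.22  ] [-1.  -0.6 -0. ] -5.52166682576588e-06
[-0.0372, -0.0564, 0.1199, -0.0, 0.0, -0.001]
```

carry_out(increments=[[[-0.027, -0.057, 0.06, 0, 0, 0], [-0.027, -0.057, 0.14, 0, 0, 0], [-0.027, -0.057, 0.14, 0, 0, 0]]])

```text
clock: 4.1
tcp_pos: [0.4873, 0.0183, 0.1474]
orientation: [-0.003, 0.051, 0.999, 0.0]
wrist_force: [-0.8, 0.0, 0.1]
finger_gap: -0.0002
grip_force: 0.0
```

```bash
python3 - <<'E'
from wr import *
s,c=wrist();save("w2",c);print(s["tcp_pos"],s["clock"],s["wrist_force"])
E
python3 go.py .490 .018 .143 174.3
```

```text
[0.48729227 0.01829553 0.14737229] 4.1 [-0.83399349  0.0334806   0.07551685]
4.15 [0.4887 0.0183 0.1494] [-0.4  0.7  0.7] -0.0001050131506879277
[-0.0026, -0.0004, 0.0127, 0.0, -0.0005, -0.0003]
```

View pics/w2.png

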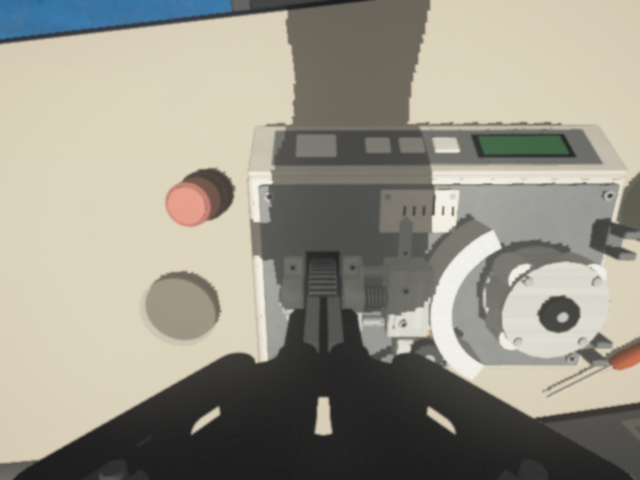

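The finger sits over the middle of the wheel, with the scale visible at about (420,212). Next is a gentle touch-down.

carry_out(increments=[[[0, 0, 0.014, 0, 0, 0], [0, 0, 0.014, 0, 0, 0]]])

```text
clock: 4.4
tcp_pos: [0.4905, 0.0184, 0.1438]
orientation: [0.001, 0.05, 0.999, -0.0]
wrist_force: [-0.4, -0.5, -0.1]
finger_gap: 0.0
grip_force: 0.0
```

carry_out(increments=[[[0, 0, 0.006, 0, 0, 0], [-0.015, 0, 0.006, 0, 0, 0], [-0.03, 0, 0.006, 0, 0, 0], [-0.045, 0, 0.006, 0, 0, 0], [-0.056, 0, 0.006, 0, 0, 0]]])

```text
clock: 5.03
tcp_pos: [0.5185, 0.0153, 0.1399]
orientation: [0.0, 0.05, 0.999, -0.0]
wrist_force: [-0.3, 0.1, -0.4]
finger_gap: -0.0003
grip_force: 0.0
```

```bash
cat > see.py <<'E'
import sys
from wr import *
s,c=wrist();n=sys.argv[1];save(n,c);print(s["clock"],s["tcp_pos"].round(4),s["wrist_force"].round(1))
u,v=w2px(c,[.466,.085,.087]).astype(int)
cr=c["frame"][v-25:v+30,u-45:u+45]
cr=cv2.resize(cr,None,fx=8,fy=8,interpolation=cv2.INTER_CUBIC);cr=cv2.convertScaleAbs(cr,alpha=1.5)
print("origin",u-45,v-25);cv2.imwrite(f"pics/{n}c.png",cr)
E
python3 see.py w3
```

```text
5.025 [0.5185 0.0153 0.1399] [-0.3  0.1 -0.4]
origin 389 134
```

View pics/w3c.png

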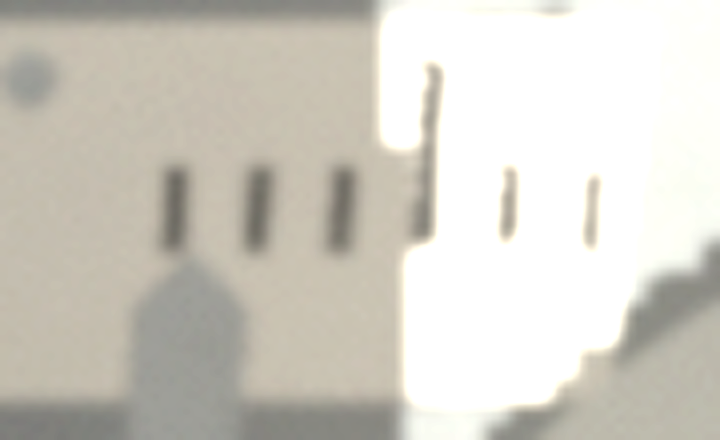

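The pointer is still about 1.1 mm past the first mark, so the wheel did not turn. I'll check the fingertip geometry from the depth map.

Run:
```python
from h import *
for n in("w2","w3"):
  c=dict(np.load(f"pics/{n}.npz"));z=c["z_map"]
  tcpz={"w2":.1474,"w3":.1399}[n]
  for v in range(240,345,7):
    print(n,v,[ (px2w(c,u,v,d=z[v,u]).round(4).tolist() if z[v,u]>0 else None) for u in (312,338)])
```

```text
w2 240 [[0.4785, 0.0121, 0.0832], [0.4799, 0.0288, 0.0844]]
w2 247 [[0.4829, 0.0116, 0.0842], [0.4848, 0.0284, 0.0838]]
w2 254 [[0.4879, 0.0111, 0.0837], [0.4897, 0.028, 0.0836]]
w2 261 [[0.4872, 0.0116, 0.0989], [0.4941, 0.0275, 0.0846]]
w2 268 [[0.489, 0.0116, 0.1063], [0.4996, 0.0271, 0.0829]]
w2 275 [[0.4912, 0.0115, 0.1117], [0.5038, 0.0266, 0.0848]]
w2 282 [[0.4945, 0.0112, 0.1144], [0.5002, 0.0261, 0.1048]]
w2 289 [[0.4968, 0.0111, 0.119], [0.5031, 0.0257, 0.1084]]
w2 296 [[0.5002, 0.0107, 0.121], [0.5063, 0.0253, 0.1114]]
w2 303 [[0.477, 0.0149, 0.1769], [0.4776, 0.0253, 0.1778]]
w2 310 [[0.4771, 0.0151, 0.1828], [0.4777, 0.0251, 0.1836]]
w2 317 [[0.4771, 0.0152, 0.1883], [0.4777, 0.0248, 0.1891]]
w2 324 [[0.4765, 0.0155, 0.1946], [0.4778, 0.0246, 0.194]]
w2 331 [[0.4768, 0.0155, 0.1988], [0.4785, 0.0244, 0.1975]]
w2 338 [[0.477, 0.0156, 0.2029], [0.4774, 0.0243, 0.2037]]
w3 240 [[0.4971, 0.0117, 0.1187], [0.4998, 0.0253, 0.1144]]
w3 247 [[0.5, 0.0115, 0.1214], [0.5053, 0.025, 0.1097]]
w3 254 [[0.5036, 0.0111, 0.1221], [0.5086, 0.0246, 0.1119]]
w3 261 [[0.5073, 0.0107, 0.1225], [0.5127, 0.0243, 0.112]]
w3 268 [[0.5109, 0.0103, 0.1234], [0.5169, 0.0239, 0.1117]]
w3 275 [[0.515, 0.0099, 0.123], [0.5186, 0.0235, 0.1177]]
w3 282 [[0.5196, 0.0093, 0.1216], [0.5372, 0.0232, 0.0847]]
w3 289 [[0.5251, 0.0086, 0.1184], [0.5428, 0.0227, 0.0832]]
w3 296 [[0.546, 0.0053, 0.0835], [0.5478, 0.0223, 0.0833]]
w3 303 [[0.5077, 0.012, 0.1699], [0.5089, 0.0223, 0.1697]]
w3 310 [[0.5072, 0.0122, 0.1769], [0.5086, 0.0221, 0.1761]]
w3 317 [[0.5077, 0.0123, 0.1814], [0.5087, 0.0219, 0.1814]]
w3 324 [[0.5077, 0.0125, 0.1865], [0.5091, 0.0217, 0.1856]]
w3 331 [[0.5075, 0.0126, 0.1915], [0.5085, 0.0215, 0.1914]]
w3 338 [[0.508, 0.0127, 0.1952], [0.5085, 0.0213, 0.1958]]
```

Run:
```python
from h import *
s=env.get_state();c=env.read_camera("side");z=c["z_map"];p=s["tcp_pos"];print(p)
R=np.array(c["R"]);t=np.array(c["t"])
for h in np.arange(.105,.2,.005):
  o=[]
  for dx in(-.015,-.008,0,.008,.015):
    X=[p[0]+dx,p[1],h];u,v=w2px(c,X).round().astype(int);o.append((z[v,u]-(R@X+t)[2]).round(3))
  print(round(h,3),u,v,o)
u,v=w2px(c,p).astype(int)
cr=c["frame"][v-50:v+40,u-60:u+60];print(u-60,v-50)
cv2.imwrite("pics/s1.png",cv2.resize(cr,None,fx=6,fy=6,interpolation=cv2.INTER_CUBIC))
```

```text
[0.51907127 0.01521797 0.13984648]
0.105 342 232 [np.float64(-0.012), np.float64(-0.012), np.float64(-0.008), np.float64(-0.007), np.float64(0.242)]
0.11 342 230 [np.float64(-0.012), np.float64(-0.008), np.float64(-0.006), np.float64(-0.009), np.float64(0.255)]
0.115 342 227 [np.float64(-0.009), np.float64(-0.009), np.float64(-0.009), np.float64(0.008), np.float64(0.27)]
0.12 342 225 [np.float64(-0.003), np.float64(-0.006), np.float64(0.002), np.float64(0.286), np.float64(0.288)]
0.125 342 223 [np.float64(0.007), np.float64(0.008), np.float64(0.297), np.float64(0.294), np.float64(0.299)]
0.13 342 220 [np.float64(0.312), np.float64(0.313), np.float64(0.313), np.float64(0.317), np.float64(0.313)]
0.135 342 218 [np.float64(0.33), np.float64(0.333), np.float64(0.331), np.float64(0.329), np.float64(0.327)]
0.14 342 215 [np.float64(0.343), np.float64(0.345), np.float64(0.35), np.float64(0.346), np.float64(0.347)]
0.145 342 213 [np.float64(0.369), np.float64(0.366), np.float64(0.366), np.float64(0.363), np.float64(0.363)]
0.15 342 211 [np.float64(0.379), np.float64(0.379), np.float64(0.375)
[... 465 characters left out ...]
p.float64(0.449)]
0.175 343 198 [np.float64(0.465), np.float64(-0.014), np.float64(-0.013), np.float64(-0.006), np.float64(0.476)]
0.18 343 196 [np.float64(0.493), np.float64(-0.009), np.float64(-0.015), np.float64(-0.007), np.float64(0.487)]
0.185 343 193 [np.float64(0.516), np.float64(-0.008), np.float64(-0.011), np.float64(-0.007), np.float64(0.512)]
0.19 343 191 [np.float64(0.538), np.float64(-0.013), np.float64(-0.015), np.float64(-0.004), np.float64(0.524)]
0.195 343 188 [np.float64(0.548), np.float64(-0.018), np.float64(-0.033), np.float64(-0.029), np.float64(0.557)]
0.2 344 186 [np.float64(-0.012), np.float64(-0.032), np.float64(-0.032), np.float64(-0.034), np.float64(0.575)]
290 165
```

View pics/s1.png

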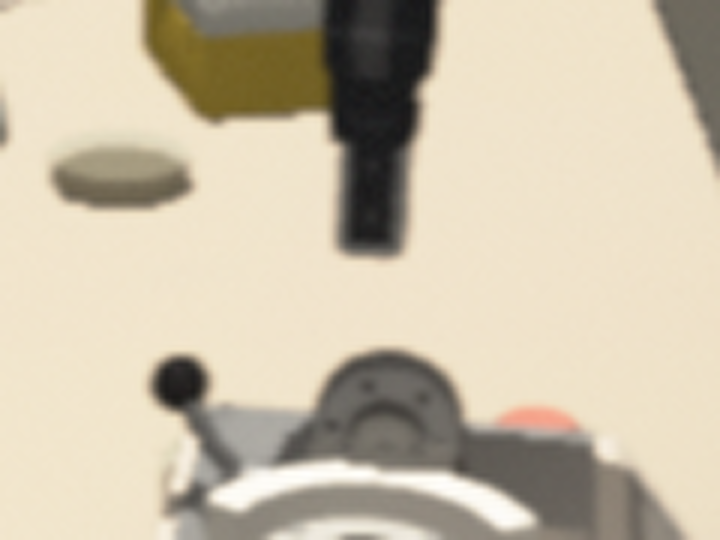

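The side view shows the fingertips at z≈0.158, well above the wheel, although the reported TCP is at 0.140. So the shut tips end about 18 mm behind the reported TCP, not 19 mm ahead of it. I'll check where the gripper body begins, to tell which reference is off.

Run:
```python
from h import *
s=env.get_state();c=env.read_camera("side");z=c["z_map"];p=s["tcp_pos"];print(p,s["clock"],s["finger_gap"],s["joint_pos"].round(3))
R=np.array(c["R"]);t=np.array(c["t"])
for h in np.arange(.15,.33,.006):
  o=[]
  for dx in(-.045,-.036,-.03,-.02,-.013,0,.013,.02,.03,.036,.045):
    X=[p[0]+dx,p[1],h];u,v=w2px(c,X).round().astype(int);o.append(int(1000*(z[v,u]-(R@X+t)[2])) if 0<=v<480 else None)
  print(round(h,3),v,o)
```

```text
[0.51848977 0.01531113 0.1397948 ] 5.125 -0.0002112137000799442 [-0.125  0.238 -0.232  1.1   -0.    -0.024]
0.15 210 [379, 387, 376, 381, 385, 381, 378, 375, 379, 379, 379]
0.156 207 [395, 404, 407, 401, 401, 402, 398, 395, 396, 405, 402]
0.162 204 [418, 426, 426, 424, 421, -12, 420, 422, 418, 429, 426]
0.168 201 [441, 441, 445, 446, -10, -10, 444, 438, 439, 445, 444]
0.174 198 [468, 467, 469, 462, -6, -16, 465, 469, 459, 463, 467]
0.18 195 [484, 486, 494, 489, 493, -12, 488, 488, 493, 490, 492]
0.186 192 [509, 509, 519, 515, 514, -9, 515, 513, 510, 517, 517]
0.192 189 [535, 542, 543, 544, 4, -13, 538, 537, 528, 544, 535]
0.198 186 [561, 564, 566, 570, -33, -33, 560, 559, 570, 573, 568]
0.204 183 [594, 598, 595, 596, -41, -30, -25, 590, 590, 587, 586]
0.21 180 [626, 625, 621, 624, -50, -46, 603, 589, 584, 588, 576]
0.216 177 [649, 649, 653, 643, -18, -49, -54, 588, 583, 584, 581]
0.222 174 [678, 678, 680, 676, -17, -60, -61, 590, 582, 582, 575]
0.228 171 [713, 706, 710, 706, -61, -61, -60, 590, 576, 581, 571]
0.234 167 [743, 739, 753, 741, 14, -61, -59, 587, 580, 573, 569]
0.24 164 [
[... 370 characters left out ...]
692, 691]
0.276 145 [1014, 1010, 1015, 1015, -36, -36, 1025, 1023, 1023, 1017, 1035]
0.282 141 [1075, 1065, -27, -34, -36, -37, -32, -28, 1074, 1073, 1077]
0.288 138 [1118, -20, -24, -34, -35, -37, -32, -31, -21, 1126, 1122]
0.294 134 [1174, -20, -26, -34, -34, -37, -35, -32, -16, 1171, 1178]
0.3 131 [1231, -21, -28, -33, -37, -36, -35, -28, -20, 1230, 1234]
0.306 128 [1288, -19, -25, -34, -33, -37, -32, -31, -19, 1283, 1280]
0.312 124 [1341, -17, -26, -33, -33, -37, -32, -30, -19, 1366, 1364]
0.318 121 [1417, -18, -24, -35, -37, -19, -33, -30, -18, 1403, 1410]
0.324 117 [1687, -22, -29, -35, -37, 8, -32, -29, -19, 1498, 1500]
0.33 114 [1679, -15, -16, -27, -30, -33, -26, -22, -15, -4, 1699]
```

The geometry fits together: the pads, the 73 mm from tip to body and the images all agree with the gripper as described. The reported TCP alone sits about 37 mm too far out along the tool. So the tip height is the reported z plus 0.018. I'll back off to the start side and lower accordingly.

carry_out(increments=[[[0.047, 0, 0, 0, 0, 0], [0.047, 0, 0.03, 0, 0, 0], [0.047, 0, 0.06, 0, 0, 0], [0.047, 0, 0.062, 0, 0, 0], [0.047, 0, 0.064, 0, 0, 0]]])

```text
clock: 5.8
tcp_pos: [0.4946, 0.0177, 0.1076]
orientation: [-0.0, 0.05, 0.999, -0.0]
wrist_force: [-0.5, -0.4, 1.5]
finger_gap: 0.0
grip_force: 0.0
```

carry_out(increments=[[[0, 0, 0.005, 0, 0, 0], [-0.016, 0, 0.005, 0, 0, 0], [-0.032, 0, 0.005, 0, 0, 0]]])

```text
clock: 6.18
tcp_pos: [0.5113, 0.0161, 0.1058]
orientation: [0.001, 0.05, 0.999, -0.0]
wrist_force: [0.3, 0.6, 0.2]
finger_gap: 0.0001
grip_force: 0.0
```

carry_out(increments=[[[0, 0, 0.002, 0, 0, 0], [0, 0, 0.004, 0, 0, 0]]])

```text
clock: 6.42
tcp_pos: [0.5103, 0.0162, 0.1033]
orientation: [-0.0, 0.05, 0.999, -0.0]
wrist_force: [-0.8, -0.4, 4.6]
finger_gap: -0.0
grip_force: 2.7
```

Contact came at reported z≈0.1035 with 4.6 N. I'll roll forward.

carry_out(increments=[[[-0.008, 0, 0, 0, 0, 0], [-0.016, 0, 0.001, 0, 0, 0], [-0.024, 0, 0.001, 0, 0, 0], [-0.028, 0, 0.001, 0, 0, 0]]])

```text
clock: 6.92
tcp_pos: [0.5246, 0.0147, 0.1027]
orientation: [0.0, 0.05, 0.999, -0.0]
wrist_force: [0.3, 0.1, -0.1]
finger_gap: -0.0002
grip_force: 0.0
```

```bash
cat > ptr.py <<'E'
# pointer-to-long-mark offset along pump y, by shadow-normalised dark marks / pointer in a rectified strip at z=.087
import sys
from wr import *
s,c=wrist();save(sys.argv[1],c)
a=np.radians(-5.8);ex=np.array([np.cos(a),np.sin(a),0]);ey=np.array([-np.sin(a),np.cos(a),0])
o=np.array([.4692,.0893,.086])           # gauge mark end; grid 0.25 mm, y -30..+20 mm, x +20..-25 mm
yy,xx=np.meshgrid(np.arange(20,-30,-.25)/1e3,np.arange(20,-25,-.25)/1e3)
P=o+xx[...,None]*ex+yy[...,None]*ey
q=(P@np.array(c["R"]).T+c["t"])@c["intrinsics"].T;q=q[...,:2]/q[...,2:]
im=cv2.remap(c["frame"],q[...,0].astype("f"),q[...,1].astype("f"),cv2.INTER_CUBIC)
cv2.imwrite(f"pics/{sys.argv[1]}r.png",cv2.resize(cv2.convertScaleAbs(im,alpha=1.3),None,fx=3.2,fy=3.2,interpolation=cv2.INTER_CUBIC))
g=im.mean(2);row=lambda x0,x1:g[(xx[:,0]>=x0/1e3)&(xx[:,0]<x1/1e3)].mean(0)
y=yy[0]*1e3
def dips(r):
    h=np.log(r+5);b=cv2.blur(h[None],(25,1))[0]-h
    return [(round(float(y[i]),2),round(float(b[i]),2)) for i in range(2,len(y)-2) if b[i]>.06 and b[i]==b[i-2:i+3].max()]
print(s["clock"],"marks",dips(row(-5,-1)),"\nlong",dips(row(-11,-8)),"\npointer",dips(row(2,5)),dips(row(10,16)))
E
python3 ptr.py w4
```

```text
6.925 marks [(15.75, 0.1), (11.75, 0.65), (6.0, 0.7), (-0.25, 0.64), (-6.25, 0.69), (-12.25, 0.48), (-18.25, 0.51)] 
long [(15.5, 0.11), (-0.25, 0.67), (-5.0, 0.21)] 
pointer [(15.5, 0.15), (-3.5, 0.22)] [(11.25, 0.08), (-3.25, 0.19)]
```

View pics/w4r.png

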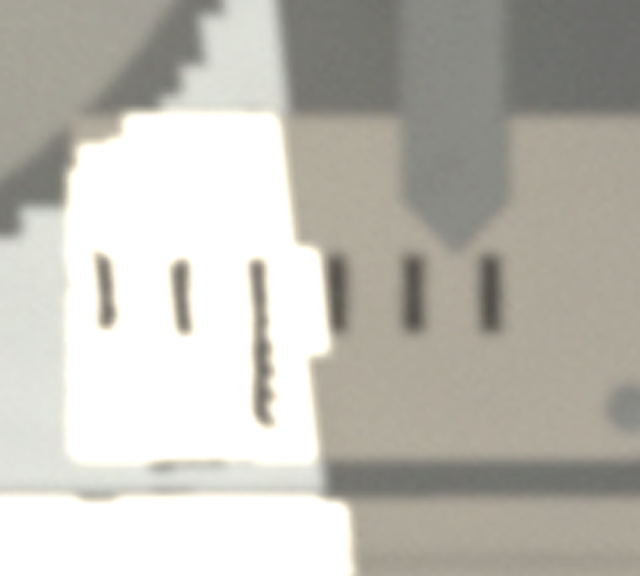

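Rolling works: the pointer went from −17.1 mm to about −15.4 mm from the long mark (pointer at col 456, long mark at col 259, 12.8 px/mm). Next are repeated strokes.

carry_out(increments=[[[0, 0, -0.016, 0, 0, 0], [0.056, 0, -0.016, 0, 0, 0], [0.056, 0, -0.016, 0, 0, 0], [0.056, 0, -0.002, 0, 0, 0], [0.056, 0, 0.002, 0, 0, 0]]])

```text
clock: 7.6
tcp_pos: [0.4972, 0.0175, 0.1021]
orientation: [0.0, 0.05, 0.999, -0.0]
wrist_force: [-2.8, 0.1, 13.1]
finger_gap: 0.0001
grip_force: 6.9
```

carry_out(increments=[[[-0.014, 0, 0, 0, 0, 0], [-0.028, 0, 0, 0, 0, 0], [-0.042, 0, 0, 0, 0, 0], [-0.056, 0, 0, 0, 0, 0], [-0.058, 0, 0, 0, 0, 0]]])

```text
clock: 8.22
tcp_pos: [0.5263, 0.0145, 0.1019]
orientation: [0.0, 0.05, 0.999, -0.0]
wrist_force: [0.1, 0.3, 3.1]
finger_gap: 0.0001
grip_force: 1.7
```

```bash
cat >> ptr.py <<'E'
# pointer by fitting a 8 mm wide box (rows 5..9 mm behind the mark end), shadow-normalised colour
r=im[(xx[:,0]>.004)&(xx[:,0]<.006)].mean(0)+1;sat=np.log(r[:,2]/r[:,0])  # red/blue ratio: plate is warm, steel neutral
m=(y>-24)&(y<6);t=(sat.max()+np.median(np.sort(sat[m])[:20]))/2
print(s["tcp_pos"].round(4),"ratio",[(float(a),round(float(b),2)) for a,b in zip(y[::4],sat[::4])])
E
python3 ptr.py w5
```

```text
8.225 marks [(15.75, 0.09), (11.75, 0.68), (5.75, 0.65), (0.0, 0.76), (-6.25, 0.7), (-12.25, 0.5), (-18.25, 0.52)] 
long [(15.5, 0.11), (-0.25, 0.71), (-6.5, 0.13)] 
pointer [(15.5, 0.1), (-5.25, 0.13)] [(15.5, 0.08), (-3.25, 0.19)]
[0.5263 0.0145 0.1019] ratio [(20.0, 0.04), (19.0, 0.04), (18.0, 0.03), (17.0, 0.03), (16.0, 0.03), (15.0, 0.07), (14.0, 0.05), (13.0, 0.04), (12.0, 0.04), (11.0, 0.04), (10.0, 0.04), (9.0, 0.04), (8.0, 0.04), (7.0, 0.04), (6.0, 0.04), (5.0, 0.04), (4.0, 0.04), (3.0, 0.04), (2.0, 0.04), (1.0, 0.04), (0.0, 0.04), (-1.0, 0.04), (-2.0, 0.04), (-3.0, 0.06), (-4.0, 0.11), (-5.0, 0.12), (-6.0, 0.12), (-7.0, 0.11), (-8.0, 0.07), (-9.0, 0.05), (-10.0, 0.04), (-11.0, 0.05), (-12.0, 0.04), (-13.0, 0.04), (-14.0, 0.04), (-15.0, 0.05), (-16.0, 0.09), (-17.0, 0.13), (-18.0, 0.12), (-19.0, 0.11), (-20.0, 0.12), (-21.0, 0.11), (-22.0, 0.12), (-23.0, 0.12), (-24.0, 0.12), (-25.0, 0.12), (-26.0, 0.12), (-27.0, 0.12), (-28.0, 0.12), (-29.0, 0.12)]
```

The red/blue profile puts the pointer between −16 and −8 mm, so its centre is at −12. A 29 mm stroke gives about 3.6 mm, so I'll do two more.

carry_out(increments=[[[0, 0, -0.016, 0, 0, 0], [0.058, 0, -0.016, 0, 0, 0], [0.058, 0, -0.016, 0, 0, 0], [0.058, 0, -0.002, 0, 0, 0], [0.058, 0, 0, 0, 0, 0]]])

```text
clock: 8.9
tcp_pos: [0.497, 0.0175, 0.1022]
orientation: [0.0, 0.05, 0.999, -0.0]
wrist_force: [-3.0, 0.4, 9.0]
finger_gap: 0.0
grip_force: 4.7
```

carry_out(increments=[[[-0.014, 0, 0, 0, 0, 0], [-0.028, 0, 0, 0, 0, 0], [-0.042, 0, 0, 0, 0, 0], [-0.056, 0, 0, 0, 0, 0], [-0.058, 0, 0, 0, 0, 0]]])

```text
clock: 9.52
tcp_pos: [0.5263, 0.0145, 0.1019]
orientation: [0.0, 0.05, 0.999, -0.0]
wrist_force: [0.4, -0.4, 3.3]
finger_gap: -0.0001
grip_force: 1.8
```

carry_out(increments=[[[0, 0, -0.016, 0, 0, 0], [0.058, 0, -0.016, 0, 0, 0], [0.058, 0, -0.016, 0, 0, 0], [0.058, 0, -0.002, 0, 0, 0], [0.058, 0, 0, 0, 0, 0]]])

```text
clock: 10.15
tcp_pos: [0.497, 0.0175, 0.1022]
orientation: [0.0, 0.05, 0.999, -0.0]
wrist_force: [-2.7, 0.7, 10.0]
finger_gap: -0.0001
grip_force: 4.7
```

carry_out(increments=[[[-0.014, 0, 0, 0, 0, 0], [-0.028, 0, 0, 0, 0, 0], [-0.042, 0, 0, 0, 0, 0], [-0.056, 0, 0, 0, 0, 0], [-0.058, 0, 0, 0, 0, 0]]])

```text
clock: 10.78
tcp_pos: [0.5264, 0.0145, 0.1019]
orientation: [0.001, 0.05, 0.999, -0.0]
wrist_force: [0.4, 0.0, 4.3]
finger_gap: 0.0001
grip_force: 1.7
```

```bash
python3 ptr.py w6
python3 - <<'E'
from h import *
im=cv2.imread("pics/w6r.png").astype(float)
for r in(140,160,180):print(r,im[r,::13].astype(int)[:,[0,2]].tolist())
E
```

```text
10.775 marks [(15.75, 0.1), (12.0, 0.69), (6.0, 0.65), (0.0, 0.77), (-6.25, 0.7), (-12.25, 0.51), (-18.25, 0.51)] 
long [(15.5, 0.11), (-0.25, 0.72), (-6.5, 0.13)] 
pointer [(15.75, 0.12), (-4.25, 0.17)] [(-1.75, 0.18)]
[0.5264 0.0145 0.1019] ratio [(20.0, 0.03), (19.0, 0.03), (18.0, 0.03), (17.0, 0.03), (16.0, 0.03), (15.0, 0.07), (14.0, 0.05), (13.0, 0.04), (12.0, 0.04), (11.0, 0.04), (10.0, 0.04), (9.0, 0.04), (8.0, 0.04), (7.0, 0.04), (6.0, 0.04), (5.0, 0.04), (4.0, 0.04), (3.0, 0.04), (2.0, 0.04), (1.0, 0.04), (0.0, 0.05), (-1.0, 0.06), (-2.0, 0.04), (-3.0, 0.04), (-4.0, 0.05), (-5.0, 0.05), (-6.0, 0.04), (-7.0, 0.04), (-8.0, 0.05), (-9.0, 0.09), (-10.0, 0.12), (-11.0, 0.12), (-12.0, 0.12), (-13.0, 0.12), (-14.0, 0.13), (-15.0, 0.12), (-16.0, 0.13), (-17.0, 0.12), (-18.0, 0.12), (-19.0, 0.12), (-20.0, 0.12), (-21.0, 0.12), (-22.0, 0.12), (-23.0, 0.12), (-24.0, 0.11), (-25.0, 0.12), (-26.0, 0.11), (-27.0, 0.12), (-28.0, 0.12), (-29.0, 0.12)]
140 [[184, 190], [197, 205], [213, 220], [214, 220], [213, 220], [237, 253], [255, 255], [255, 255], [255, 255], [255, 255], [255, 255], [25
[... 974 characters left out ...]
[152, 170], [152, 172], [151, 171], [151, 169], [152, 172], [152, 170], [151, 170], [151, 169]]
180 [[214, 221], [216, 222], [214, 220], [214, 220], [212, 222], [237, 254], [255, 255], [255, 255], [255, 255], [255, 255], [255, 255], [255, 255], [255, 255], [255, 255], [255, 255], [255, 255], [255, 255], [255, 255], [255, 255], [255, 255], [255, 255], [255, 255], [255, 255], [183, 191], [133, 139], [133, 140], [134, 140], [135, 141], [131, 139], [146, 163], [158, 176], [155, 175], [156, 174], [155, 175], [153, 174], [153, 176], [155, 174], [153, 173], [153, 173], [153, 173], [153, 172], [152, 170], [153, 172], [152, 172], [152, 172], [152, 171], [152, 172], [153, 173], [152, 171], [153, 172]]
```

The pointer's right edge moved from −16 to −9 mm, so its centre is about 4.7 mm short. One more full stroke.

carry_out(increments=[[[0, 0, -0.016, 0, 0, 0], [0.058, 0, -0.016, 0, 0, 0], [0.058, 0, -0.016, 0, 0, 0], [0.058, 0, -0.002, 0, 0, 0], [0.058, 0, 0, 0, 0, 0]]])

```text
clock: 11.45
tcp_pos: [0.4969, 0.0175, 0.1022]
orientation: [0.0, 0.05, 0.999, -0.0]
wrist_force: [-3.0, 1.3, 9.3]
finger_gap: -0.0001
grip_force: 4.7
```

carry_out(increments=[[[-0.014, 0, 0, 0, 0, 0], [-0.028, 0, 0, 0, 0, 0], [-0.042, 0, 0, 0, 0, 0], [-0.056, 0, 0, 0, 0, 0], [-0.058, 0, 0, 0, 0, 0]]])

```text
clock: 12.08
tcp_pos: [0.5263, 0.0145, 0.1019]
orientation: [0.0, 0.05, 0.999, -0.0]
wrist_force: [0.2, 0.6, 3.6]
finger_gap: -0.0002
grip_force: 1.8
```

```bash
python3 ptr.py w7 | grep -v ratio
```

```text
12.075 marks [(15.75, 0.09), (12.0, 0.67), (5.75, 0.65), (0.0, 0.76), (-6.25, 0.71), (-12.25, 0.51), (-18.25, 0.52)] 
long [(15.5, 0.11), (-0.25, 0.72), (-6.5, 0.13)] 
pointer [(15.5, 0.12), (-4.0, 0.18)] [(-1.5, 0.22)]
```

View pics/w7r.png

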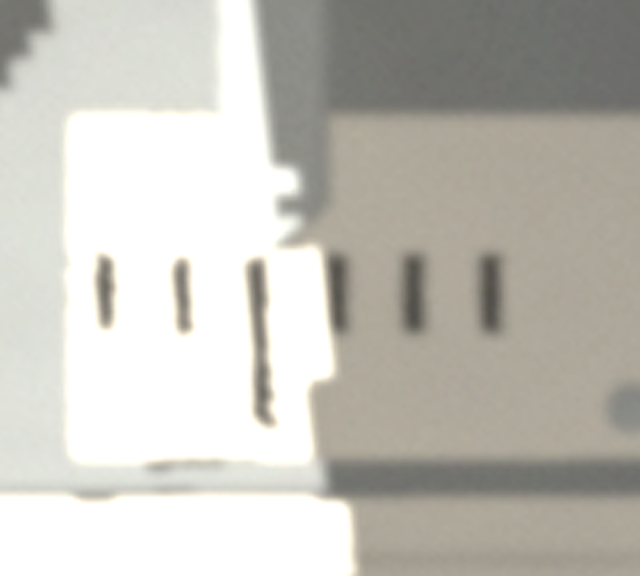

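In the rectified view the pointer edges are at cols 220 and 327 (centre 273) and the long mark is at 257, so it is about 1.3 mm short. A 10 mm stroke remains.

carry_out(increments=[[[0, 0, -0.016, 0, 0, 0], [0.042, 0, -0.016, 0, 0, 0], [0.042, 0, -0.002, 0, 0, 0], [0.042, 0, 0, 0, 0, 0], [0.042, 0, 0, 0, 0, 0]]])

```text
clock: 12.75
tcp_pos: [0.506, 0.0167, 0.1032]
orientation: [0.002, 0.05, 0.999, -0.0]
wrist_force: [-1.5, 0.6, 8.5]
finger_gap: 0.0001
grip_force: 4.6
```

carry_out(increments=[[[-0.01, 0, 0, 0, 0, 0], [-0.02, 0, 0, 0, 0, 0], [-0.02, 0, 0, 0, 0, 0]]])

```text
clock: 13.12
tcp_pos: [0.5167, 0.0157, 0.1033]
orientation: [0.002, 0.05, 0.999, 0.0]
wrist_force: [-0.2, 0.9, 7.7]
finger_gap: -0.0002
grip_force: 4.2
```

carry_out(increments=[[[0, 0, -0.03, 0, 0, 0], [0, 0, -0.1, 0, 0, 0], [0.02, 0, -0.1, 0, 0, 0], [0.02, 0, -0.1, 0, 0, 0]]])

```text
clock: 13.62
tcp_pos: [0.5035, 0.0169, 0.1518]
orientation: [-0.0, 0.05, 0.999, -0.0]
wrist_force: [-0.2, 0.5, -0.1]
finger_gap: 0.0
grip_force: 0.0
```

```bash
python3 ptr.py w8 | grep -v ratio
python3 - <<'E'
from h import *
im=cv2.imread("pics/w8r.png").astype(int)
for r in(30,60,120,140,160,180):print(r,[(i,int(im[r,i,0]),int(im[r,i,2])) for i in range(130,400,8)])
E
python3 -c "
from h import *
s=env.get_state();print(s['tcp_pos'],s['clock'])"
```

```text
13.625 marks [(16.0, 0.1), (11.75, 0.41), (6.0, 0.54), (-0.5, 0.5), (-6.25, 0.35), (-12.25, 0.34), (-18.25, 0.34)] 
long [(15.75, 0.11), (-0.5, 0.42)] 
pointer [(16.0, 0.11), (-1.0, 0.2)] [(-0.25, 0.2)]
30 [(130, 202, 208), (138, 204, 209), (146, 203, 208), (154, 203, 208), (162, 202, 208), (170, 204, 209), (178, 203, 208), (186, 203, 210), (194, 209, 215), (202, 225, 232), (210, 246, 254), (218, 255, 255), (226, 254, 255), (234, 229, 235), (242, 179, 185), (250, 144, 149), (258, 130, 135), (266, 129, 134), (274, 128, 134), (282, 128, 135), (290, 130, 135), (298, 126, 130), (306, 118, 122), (314, 111, 118), (322, 108, 112), (330, 109, 113), (338, 108, 113), (346, 105, 112), (354, 105, 110), (362, 107, 109), (370, 105, 109), (378, 105, 109), (386, 106, 109), (394, 105, 109)]
60 [(130, 203, 209), (138, 203, 209), (146, 204, 209), (154, 204, 209), (162, 203, 209), (170, 204, 211), (178, 205, 211), (186, 207, 213), (194, 216, 222), (202, 232, 239), (210, 249, 255), (218, 255, 255), (226, 255, 255), (234, 239, 248), (242, 196, 203), (250, 153, 158), (258, 130, 136), (266, 128, 134), (274,
[... 1940 characters left out ...]
, 166), (370, 147, 166), (378, 147, 166), (386, 147, 168), (394, 147, 167)]
180 [(130, 255, 255), (138, 255, 255), (146, 255, 255), (154, 255, 255), (162, 255, 255), (170, 255, 255), (178, 255, 255), (186, 255, 255), (194, 255, 255), (202, 255, 255), (210, 255, 255), (218, 255, 255), (226, 255, 255), (234, 255, 255), (242, 255, 255), (250, 255, 255), (258, 200, 199), (266, 143, 149), (274, 130, 137), (282, 129, 134), (290, 131, 136), (298, 126, 133), (306, 131, 144), (314, 139, 155), (322, 147, 163), (330, 150, 169), (338, 147, 165), (346, 150, 168), (354, 148, 166), (362, 148, 166), (370, 148, 166), (378, 148, 168), (386, 147, 166), (394, 147, 166)]
[0.50357245 0.01690684 0.15135066] 13.675
```

The pointer's right edge is now at col 311 and its left edge near 202, so its centre is at about 256. The mark is at about 260, so the pointer is within roughly 0.4 mm. Now to the right side of the ball, then down.

carry_out(increments=[[[-0.07, -0.003, 0, 0, 0, 0], [-0.144, -0.003, 0, 0, 0, 0], [-0.144, -0.003, 0.03, 0, 0, 0], [-0.144, -0.003, 0.08, 0, 0, 0], [-0.144, -0.003, 0.08, 0, 0, 0]]])

```text
clock: 14.3
tcp_pos: [0.5725, 0.0085, 0.1087]
orientation: [-0.004, 0.05, 0.999, 0.0]
wrist_force: [0.1, 0.1, -0.4]
finger_gap: 0.0001
grip_force: 0.0
```

Run:
```python
from wr import *
s,c=wrist();save("w9",c);print(s["tcp_pos"],s["wrist_force"])
cv2.imwrite("pics/w9c.png",cv2.resize(c["frame"][180:420,200:520],None,fx=2.4,fy=2.4))
t=env.read_camera("top");f=t["frame"].astype(int).sum(2)
u,v=w2px(t,[.577,.036,.122]).astype(int);w=(f[v-8:v+9,u-8:u+9]);print(u,v);print(w[:,:])
```

```text
[0.57249455 0.00848521 0.10865673] [ 0.13349511  0.10886511 -0.43943126]
322 225
[[180 293 392 436 449 450 453 451 452 451 452 453 449 427 367 314 309]
 [189 311 400 437 446 447 446 446 444 446 447 445 443 418 362 309 308]
 [197 322 406 434 439 440 439 440 439 440 441 440 434 406 349 314 311]
 [201 332 406 430 431 432 432 431 431 431 433 431 425 391 338 312 313]
 [209 331 401 419 423 422 421 424 425 423 425 422 414 378 328 311 314]
 [216 337 396 412 413 414 414 415 415 417 417 416 406 368 321 308 319]
 [231 340 391 402 405 406 407 409 409 409 407 408 396 356 311 307 322]
 [247 349 389 398 398 398 398 399 399 401 401 400 389 351 312 311 322]
 [273 357 383 391 391 392 392 392 392 394 393 392 382 346 316 316 325]
 [295 362 382 386 384 385 386 389 388 386 389 386 369 341 320 321 330]
 [307 361 374 378 379 380 380 381 383 383 383 380 361 334 320 325 331]
 [310 361 374 375 375 375 375 378 377 376 373 364 348 328 319 329 333]
 [311 358 369 370 369 369 372 372 369 363 355 343 331 323 322 330 337]
 [314 354 364 364 366 366 366 361 355 343 330 321 319 322 326 331 340]
 [323 351 362 361 359 359 357 347 335 319 311 311 317 322 328 335 340]
 [332 351 355 354 352 349 338 326 314 301 302 309 319 324 329 337 341]
 [332 346 348 346 340 329 314 301 294 298 305 313 320 327 334 340 343]]
```

View pics/w9c.png

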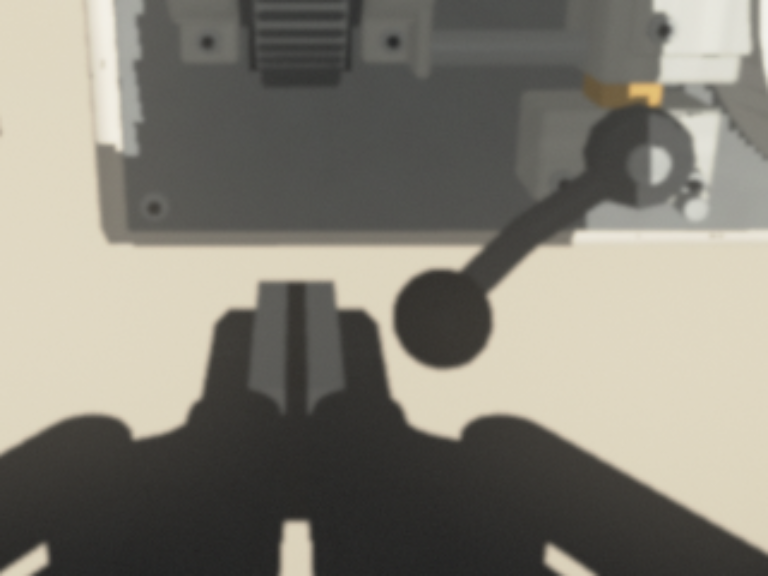

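The ball is at crop (443,318) with the fingers to its right at about (295,300), and the pivot is at about (640,155). Computing the exact positions.

Run:
```python
from h import *
c=dict(np.load("pics/w9.npz"));z=c["z_map"]
g=lambda u,v:(200+u/2.4,180+v/2.4)
k=px2w(c,*g(443,318),z=.122);p=px2w(c,*g(640,155),z=.112);print("knob",k,"piv",p,np.linalg.norm((k-p)[:2]))
d=k-p;print("ang pump",np.degrees(np.arctan2(d[1],d[0]))+5.8)
s=env.get_state();e=k-s["tcp_pos"];a=np.radians(-5.8)
print("tcp",s["tcp_pos"],"ball rel pump",e[0]*np.cos(a)+e[1]*np.sin(a),-e[0]*np.sin(a)+e[1]*np.cos(a))
for u,v in((220,330),(370,330),(265,300),(330,300)):
  uu,vv=map(int,g(u,v));print(u,v,px2w(c,uu,vv,d=z[vv,uu]).round(4))
uu,vv=map(int,g(443,318));print(px2w(c,uu,vv,d=z[vv,uu]))
```

```text
knob [0.57829232 0.0359958  0.122     ] piv [0.55307822 0.07637076 0.112     ] 0.047601345242631356
ang pump -52.215275782940594
tcp [0.57473449 0.00823833 0.11146815] ball rel pump 0.0007345540836445064 0.02797491435214387
220 330 [ 0.5653 -0.0034  0.1427]
370 330 [0.5676 0.0212 0.143 ]
265 300 [0.5621 0.0043 0.1401]
330 300 [0.5629 0.015  0.1408]
[0.57337    0.03462819 0.1305431 ]
```

carry_out(increments=[[[0, 0, 0.023, 0, 0, 0], [0, 0, 0.046, 0, 0, 0], [0, 0, 0.046, 0, 0, 0]]])

```text
clock: 14.78
tcp_pos: [0.5748, 0.0082, 0.0878]
orientation: [-0.001, 0.05, 0.999, 0.0]
wrist_force: [0.7, 0.0, -0.2]
finger_gap: 0.0
grip_force: 0.0
```

carry_out(increments=[[[-0.002, 0.014, 0, 0, 0, 0], [-0.014, 0.024, 0, 0, 0, 0], [-0.025, 0.036, 0, 0, 0, 0], [-0.033, 0.05, 0, 0, 0, 0], [-0.039, 0.066, 0, 0, 0, 0]]])

```text
clock: 15.4
tcp_pos: [0.6013, 0.0373, 0.09]
orientation: [0.002, 0.051, 0.999, -0.002]
wrist_force: [4.1, -6.7, -0.7]
finger_gap: -0.0003
grip_force: 2.7
```

carry_out(increments=[[[-0.002, 0.016, 0, 0, 0, 0], [-0.003, 0.033, 0, 0, 0, 0], [0.001, 0.049, 0, 0, 0, 0], [0.005, 0.063, 0, 0, 0, 0], [0.007, 0.07, 0, 0, 0, 0]]])

```text
clock: 16.02
tcp_pos: [0.6012, 0.0713, 0.0904]
orientation: [0.003, 0.051, 0.999, -0.003]
wrist_force: [3.9, -16.6, 0.7]
finger_gap: -0.0003
grip_force: 7.8
```

Run:
```python
from wr import *
s,c=wrist();save("w10",c);print(s["tcp_pos"].round(4),s["wrist_force"].round(1),s["clock"])
# ball: dark circle
g=cv2.GaussianBlur(cv2.cvtColor(c["frame"],cv2.COLOR_BGR2GRAY),(5,5),0)
h=cv2.HoughCircles(g,cv2.HOUGH_GRADIENT,1,15,param1=60,param2=14,minRadius=16,maxRadius=24)
for q in ([] if h is None else h[0][:8]):
    k=px2w(c,q[0],q[1],z=.122);d=k-[.5538,.0767,0]
    print(q,k.round(4),np.linalg.norm(d[:2]).round(4),"joint",(np.arctan2(d[1],d[0])+np.radians(5.8+55)).round(2))
```

```text
[0.6012 0.0713 0.0904] [  3.9 -16.6   0.7] 16.025
[377.5 320.5  23.4] [0.5999 0.0936 0.122 ] 0.0491 joint 1.41
[236.5 105.5  20.1] [0.5143 0.0515 0.122 ] 0.0468 joint -1.51
[30.5 26.5 23.4] [ 0.4846 -0.009   0.122 ] 0.1102 joint -1.19
[136.5  79.5  23.4] [0.5031 0.0203 0.122 ] 0.0759 joint -1.24
[324.5 207.5  23.4] [0.5518 0.0772 0.122 ] 0.0021 joint 3.97
[594.5  37.5  23.4] [0.5062 0.1673 0.122 ] 0.1024 joint 3.12
[214.5 436.5  23.4] [0.6518 0.0169 0.122 ] 0.1148 joint 0.51
```

The ball is at about 1.41 rad and the push force has risen to 17 N, so it is at the stop. Hold briefly, back off to the right, lift and look.

carry_out(increments=[[[0, 0, 0, 0, 0, 0], [0, 0, 0, 0, 0, 0], [0, -0.03, 0, 0, 0, 0], [0, -0.04, -0.05, 0, 0, 0], [0.06, -0.05, -0.12, 0, 0, 0]]])

```text
clock: 16.7
tcp_pos: [0.5663, 0.0519, 0.1484]
orientation: [-0.001, 0.051, 0.999, 0.0]
wrist_force: [0.7, 0.8, -0.1]
finger_gap: 0.0002
grip_force: 0.0
```

carry_out(increments=[[[0.1, -0.12, 0, 0, 0, 0], [0.1, -0.12, 0, 0, 0, 0], [0.1, -0.12, 0, 0, 0, 0]]])

```text
clock: 17.08
tcp_pos: [0.5101, -0.0028, 0.1493]
orientation: [0.0, 0.051, 0.999, 0.0]
wrist_force: [0.2, 0.9, -0.3]
finger_gap: -0.0001
grip_force: 0.0
```

```bash
python3 ptr.py w11 | tail -1
python3 - <<'E'
from h import *
im=cv2.imread("pics/w11r.png").astype(int)
for r in(60,140,170):print(r,[(i,int(im[r,i,0]),int(im[r,i,2])) for i in range(140,360,6)])
c=dict(np.load("pics/w11.npz"))
t=env.read_camera("top");f=cv2.cvtColor(t["frame"],cv2.COLOR_BGR2GRAY);z=t["z_map"]
for a in(1.0,1.2,1.3,1.4,1.5):
  b=a-np.radians(60.8);X=np.array([.5538+.048*np.cos(b),.0767+.048*np.sin(b),.122])
  u,v=w2px(t,X).round().astype(int);w=w2px(c,X).round().astype(int)
  print(a,f[v,u],px2w(t,u,v,d=z[v,u])[2].round(3),w,c["frame"][w[1],w[0]] if 0<=w[1]<480 else "")
g=cv2.GaussianBlur(cv2.cvtColor(c["frame"],cv2.COLOR_BGR2GRAY),(3,3),0)
h=cv2.HoughCircles(g,cv2.HOUGH_GRADIENT,1,12,param1=60,param2=12,minRadius=9,maxRadius=20)
for q in ([] if h is None else h[0]):
    k=px2w(c,q[0],q[1],z=.122);d=k-[.5538,.0767,0]
    if abs(np.linalg.norm(d[:2])-.048)<.008:print(q,k.round(4),"joint",(np.arctan2(d[1],d[0])+np.radians(60.8)).round(2))
s=env.get_state();print(s["wrist_force"],s["clock"])
E
```

```text
[ 0.5101 -0.0028  0.1493] ratio [(20.0, 0.03), (19.0, 0.03), (18.0, 0.03), (17.0, 0.03), (16.0, 0.04), (15.0, 0.08), (14.0, 0.07), (13.0, 0.06), (12.0, 0.06), (11.0, 0.06), (10.0, 0.06), (9.0, 0.06), (8.0, 0.06), (7.0, 0.06), (6.0, 0.06), (5.0, 0.06), (4.0, 0.03), (3.0, 0.01), (2.0, 0.01), (1.0, 0.02), (0.0, 0.01), (-1.0, 0.01), (-2.0, 0.02), (-3.0, 0.05), (-4.0, 0.11), (-5.0, 0.06), (-6.0, 0.05), (-7.0, 0.05), (-8.0, 0.05), (-9.0, 0.05), (-10.0, 0.05), (-11.0, 0.05), (-12.0, 0.05), (-13.0, 0.05), (-14.0, 0.05), (-15.0, 0.05), (-16.0, 0.05), (-17.0, 0.06), (-18.0, 0.11), (-19.0, 0.13), (-20.0, 0.12), (-21.0, 0.12), (-22.0, 0.13), (-23.0, 0.12), (-24.0, 0.12), (-25.0, 0.12), (-26.0, 0.12), (-27.0, 0.12), (-28.0, 0.12), (-29.0, 0.12)]
60 [(140, 203, 210), (146, 204, 211), (152, 204, 211), (158, 204, 210), (164, 204, 210), (170, 204, 211), (176, 205, 211), (182, 206, 212), (188, 209, 214), (194, 221, 228), (200, 238, 247), (206, 248, 255), (212, 252, 255), (218, 255, 255), (224, 255, 255), (230, 255, 255), (236, 255, 255), (242, 255, 255), (248, 255, 255), (254, 255, 255), (260, 255, 25
[... 1330 characters left out ...]
55, 255), (290, 254, 255), (296, 238, 252), (302, 235, 255), (308, 254, 255), (314, 255, 255), (320, 255, 255), (326, 255, 255), (332, 255, 255), (338, 255, 255), (344, 255, 255), (350, 255, 255), (356, 255, 255)]
1.0 165 0.002 [460 396] [48 51 53]
1.2 112 0.124 [475 394] [50 53 55]
1.3 25 0.126 [483 392] [52 56 58]
1.4 18 0.134 [490 390] [54 57 59]
1.5 31 0.125 [498 387] [55 60 62]
[490.5 393.5  18.1] [0.6018 0.0929 0.122 ] joint 1.39
[475.5 256.5  19.4] [0.5093 0.0815 0.122 ] joint 4.1
[440.5 259.5  19.4] [0.509  0.0624 0.122 ] joint -1.77
[547.5 299.5  12.1] [0.5398 0.123  0.122 ] joint 2.93
[404.5 368.5  15.8] [0.5778 0.0401 0.122 ] joint 0.07
[ 0.07884567 -0.24789758 -0.48365716] 17.175
```

The lever reads about 1.39 rad, and the pointer spans −3.6 to +4.2 mm on the scale, so it is within about 0.6 mm of the mark. Nothing is in contact. Handing in.

```bash
python3 -c "
from workcell import env
print(env.hand_in())"
```

```text
the job is handed in; nothing more can be done
None
```

I rolled the wheel until the pointer stood within about 0.6 mm of the long gauge mark, then pushed the clamp lever to its stop (about 1.39 of 1.4 rad). I handed in at about 17 s with the arm clear; hand-in returned no verdict.

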